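# Feed a retired data cartridge into the degausser

### The job

Wipe the retired tape cartridge that lies on the degausser's feed shelf: with your fingertips push it along the shelf and in through the hanging flap until it drops flat into the bed inside, then draw the fingers back out so that the flap swings shut behind it. Only once the flap is shut press the start button on top of the machine fully down and let it go. Push the cartridge only, never lift it, and leave everything else where it is.

Things in the scene. Friction and masses are not known exactly. Their poses are not given: they have to be found in the camera images.
- degausser: Grey bench-top degausser (media eraser), fixed to the worktop. Origin on the worktop under the middle of the mouth; x points into the machine (the feeding direction), y to the left seen by someone feeding it, z up. Its frame is used below, in mm. Housing: x 0 to 205, y -135 to 74, flat top at z 112 with a clear window over the bed.
- shelf (a point): Middle of the flat steel feed shelf in front of the mouth, at x -100; surface at z 45, x -205 to 3, 236 wide. On it stand two sheet guide rails, 16 tall: 224 apart at x -195, they converge to 123 apart at x -28 and run straight to the mouth.
- mouth (a point): Middle of the mouth's lower edge, on the shelf's surface (x 0, z 45). The mouth is 123 wide (y -61.5 to 61.5) and 52 tall: above it is the thin front plate (x -2.5 to 0) whose lower edge is at z 97.
- bed (a point): Middle of the bed's floor inside (x 66, z 29). The shelf ends at x 3 with a step of 16 down to this floor, which is 123 wide and runs to an end stop at x 130. A cartridge in the bed lies wholly behind the step; its top (z 50.5) is then below the shut flap's edge.
- flap (a joint): Angle in rad of the gravity flap, a loose steel sheet 117 mm wide and 47 mm tall hung just inside the mouth from a hinge along y at x 4.5, z 100.5 mm of the machine's frame. 0: hanging shut; it grows as its lower edge is pushed into the machine (to 1.45 at most). It cannot swing outward. It weighs 90 g, has no spring, and falls back by its own weight in under a second when nothing holds it.
- flap_edge (a point): Middle of the flap's lower edge, 8.5 mm above the feed shelf when shut.
- cartridge: Black tape cartridge that lies flat on the feed shelf. Origin: middle of its underside. 102 mm along its x, 105 mm along its y, 21.5 mm thick, about 0.2 kg; it slides with a friction of about 0.6. At the start its x axis points roughly into the machine, turned by up to about 0.2 rad.
- start (a joint): Travel in m of the start button: 0 up, 0.006 fully down; a spring pushes it back up, fully down takes about 5 N.
- start_top (a point): Middle of the top face of the round white start button (26 mm across), on top of the machine at the right; it is pressed straight down.
- spare_low: Lower of two more black cartridges of the same size (102x105x21.5 mm), stacked on the worktop left of the machine; bystander; stays where it is. Origin: middle of its underside.
- spare_top: Upper cartridge of that stack, lying on the lower one; bystander; stays where it is. Origin: middle of its underside.
- clip: Black binder clip 34x32x41 mm standing on top of the machine, at the back; bystander; stays where it is. Origin: middle of its underside.
- eraser: White eraser 22x56x12 mm on the worktop right of the feed shelf; bystander; stays where it is. Origin: middle of its underside.
- pen: Blue ball pen, 164x8x9 mm, on the worktop left of the feed shelf; bystander; stays where it is. Origin: middle of its underside.
- loupe: Black stand magnifier, 41 mm wide, 38 mm tall, on the worktop right of the machine; bystander; stays where it is. Origin: middle of its underside.
Mind the look-alikes: they are no part of the job. Leave any blue look-alike of the cartridge alone.

How it is judged:
On the way, in this order (a step that is already met when the one before it is completed fails the run):
1. the cartridge enters the mouth under the pushed-open flap (value of joint flap above 0.35 rad and x of cartridge in the frame of degausser above -0.03 m), for 0.1 s.
2. the cartridge lies flat in the bed and the flap hangs shut behind it (x of cartridge in the frame of degausser between 0.051 and 0.084 m and y of cartridge in the frame of degausser between -0.02 and 0.02 m and z of cartridge in the frame of degausser below 0.033 m and angle between cartridge's own z axis and vertical below 0.08 rad and value of joint flap below 0.06 rad), for 0.2 s.
3. the start button is pressed fully down (value of joint start above 0.0045 m), for 0.03 s.
At the end, for the whole second after the job is handed in: the cartridge lies flat (within 0.08 rad) and at rest in the bed, wholly behind the shelf's step (its centre 51 to 84 mm inside the mouth, its underside below 33 mm, on the bed's floor at 29 mm), the flap hangs shut (under 0.06 rad) and the start button is up again (within 1.5 mm) (all of step 2 and linear speed of cartridge below 0.02 m/s and value of joint start below 0.0015 m); the robot touches nothing.
It fails at once if the cartridge is lifted (more than 16 mm above where it lay) or stood on edge (z of cartridge in the frame of degausser above 0.061 m or angle between cartridge's own z axis and vertical above 0.7 rad).
It fails at once if the start button is pressed before the cartridge lies in the bed behind the shut flap (value of joint start above 0.003 m and not (x of cartridge in the frame of degausser between 0.051 and 0.084 m and y of cartridge in the frame of degausser between -0.02 and 0.02 m and z of cartridge in the frame of degausser below 0.033 m and angle between cartridge's own z axis and vertical below 0.08 rad and value of joint flap below 0.1 rad)).
It fails at once if something else on the worktop or on the machine is moved by more than 20 mm (distance of any of spare_low, spare_top, clip, eraser, pen, loupe from where it was at the start of the episode above 0.02 m).
It also fails if it takes over 45 s, if anything falls off the work surface, if the arm or the gripper's body presses on something with over 40 N, if the wrist force passes 120 N, or if a joint passes its speed limit or range.

### The arm

A 7-joint arm with a two-finger parallel gripper is mounted at the origin on the work surface; the furniture and walls round the work are solid. World frame = base frame: x ahead of the robot, y to its left, z up, the work surface at z = 0. Lengths are in m, angles in rad, forces in N, time in s.
With the tool pointing down it reaches from about 0.4 to 0.85 m from the base axis. Payload 4.5 kg.
Tool frame: the origin (TCP) lies at the very end of the fingers, on their centre line; the grasp point (between the pads) lies 19 mm behind it (env.tcp_to_grasp is the distance from the TCP to the grasp point, in m); z points along the fingers, y is the line along which they close (so a half turn about z gives the same grasp; the last joint's range is limited). The gripper opens to 85 mm and grips with 20 to 120 N. Pads are 22 mm wide; open, the fingers measure 114 mm over their backs; the gripper's body (76 mm by 85 mm) begins 54 mm behind the grasp point. The pads swing forward as they close: fully open they stand 13 mm farther back than shut.
Start: joints at [1.253, 0.689, -0.195, 1.565, 0.157, 0.902, -0.215], TCP at [0.215, -0.587, 0.231] pointing down, gripper open.
Joint ranges: [-3.01, 3.01], [-0.46, 2.08], [-1.47, 1.51], [0.13, 2.56], [-1, 4.14], [0.04, 2.09], [-2.66, 2.66]. Speed limits (rad/s): [2.57, 2.57, 3.14, 3.14, 3.14, 3.14, 3.14].

### API

Orientations are given as a unit quaternion [w, x, y, z].
In Python, from plant import env gives the robot as it stands. The module is installed in compiled form; this text tells all that it offers. Calls block until the motion is done:
- env.reach(position, orientation): joint-space move of the TCP to a pose.
- env.move_linear(position, velocity=0.15, rot=None): straight line of the TCP; rot=None keeps the orientation; velocity is the mean speed in m/s.
- env.movej(angles): joint-space move.
- env.set_gripper(opening): opening from 0.0 (shut) to 1.0 (fully open); the grip force is fixed at half the most; returns when the fingers have stopped.
- env.hold(seconds).
- env.ik(position, orientation): joint angles nearest the present ones, or None.
- env.state(): the state.
- env.read_camera(name): name is "side" or "top"; returns a dict with "frame" (420x560x3 uint8, blue, green, red), "vfov" (degrees; the focal length in pixels is half the picture's height over the tangent of half this angle, whatever the lens; pixels are square), "cx", "cy" (the principal point, pixels), "dist_coeffs" ([k1, k2, p1, p2, k3] as OpenCV has them; the pictures are not rectified), "world_from_camera" (4x4, takes a point from camera to world coordinates). Camera axes: x right, y down, z forward; pixel columns grow to the right and rows downward; lengths in m; the calibration is good to about 2 mm. A picture is of the moment at which its call begins. There is no depth.
A pose or a line that the arm cannot do raises env.PlanningError and nothing moves.
- env.hand_in(): hands the job in; it is judged then, once.
The state is a dict: "time": time; "joints": joint angles; "joint_vel": joint speeds; "tau": joint torques, N m; "position": TCP position; "tcp_rot": TCP orientation; "wrist_force": force on the tool from outside, world axes, zero at the start; "wrist_torque": the same for the moment, N m; "grip_width": opening from 0.0 (shut) to 1.0 (fully open); "finger_force": force on a finger pad.
Only numpy, scipy, OpenCV 4.12 (cv2) and the standard library are available. Lean on these libraries where they do the work, as an engineer would, in place of code of your own. Each camera call takes 0.05 s, during which the arm holds its last target. There are 200 camera calls.

## Working session

There is one attempt and no reset: what is moved stays moved. The work goes in short steps, each a Python script; the robot and the scene stay as the last script left them, time stands still between calls to the robot, and variables do not carry over. Pictures are saved under pics/ and viewed, at most 10 in all, crops included, and the job is handed in when it is done.

```bash
mkdir -p pics; python3 - <<'E'
from plant import env
import cv2,numpy as np,pickle
for n in("top","side"):
    r=env.read_camera(n); cv2.imwrite(f"pics/{n}0.png",r["frame"]); pickle.dump(r,open(f"pics/{n}0.pkl","wb"))
    print(n,r["vfov"],r["cx"],r["cy"],r["dist_coeffs"],np.round(r["world_from_camera"],3).tolist())
s=env.state();print(s["time"],s["position"],s["tcp_rot"],s["grip_width"])
E
```

```text
top 42.94661886163174 277.3790256069675 216.26022677658239 [-0.06811057  0.          0.          0.          0.        ] [[0.026, -0.976, 0.217, 0.147], [-1.0, -0.026, 0.005, 0.05], [0.001, -0.218, -0.976, 1.703], [0.0, 0.0, 0.0, 1.0]]
side 56.359008960398285 278.75031011602283 207.26858546395346 [-0.11083874  0.          0.          0.          0.        ] [[1.0, -0.001, 0.025, 0.451], [-0.023, -0.5, 0.866, -0.765], [0.012, -0.866, -0.5, 0.599], [0.0, 0.0, 0.0, 1.0]]
0.1 [ 0.21511264 -0.58618641  0.23053426] [-8.26132745e-04  9.84562357e-01  1.75032106e-01 -2.09074112e-04] 0.9973385276607031
```

View pics/top0.png

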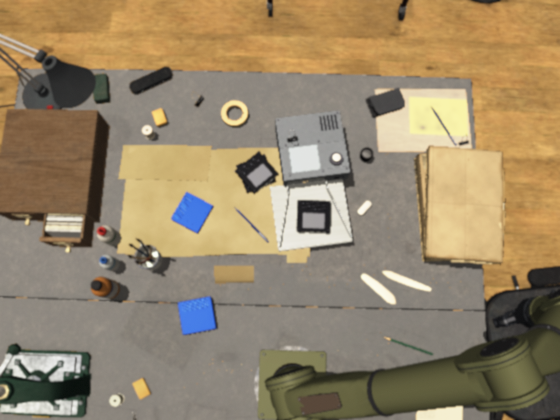

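View pics/side0.png

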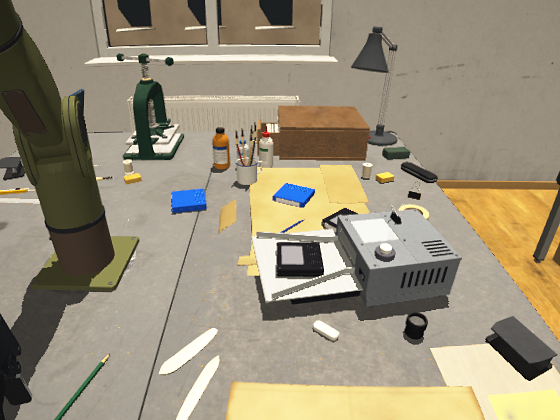

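The top view shows the machine around (315,148), with the feed shelf at (312,215) and the black cartridge on it at (314,216). The spare stack is at (257,172), the blue look-alikes at (193,212) and (197,315), and the white button at (336,158). The cartridge on the shelf is the one meant, since it is black and lies between the rails. I'll confirm with an enlarged crop.

```bash
cat > h.py <<'E'
import numpy as np,cv2
def ray(r,px):
    f=210/np.tan(np.radians(r["vfov"]/2)); K=np.array([[f,0,r["cx"]],[0,f,r["cy"]],[0,0,1]])
    u=cv2.undistortPoints(np.array(px,float).reshape(-1,1,2),K,np.array(r["dist_coeffs"])).reshape(-1,2)
    T=np.array(r["world_from_camera"]); return T[:3,3],np.c_[u,np.ones(len(u))]@T[:3,:3].T
def plane(r,px,z):
    o,d=ray(r,px); return o+d*((z-o[2])/d[:,2])[:,None]
def proj(r,P):
    f=210/np.tan(np.radians(r["vfov"]/2)); K=np.array([[f,0,r["cx"]],[0,f,r["cy"]],[0,0,1]])
    T=np.linalg.inv(r["world_from_camera"]); return cv2.projectPoints(np.array(P,float).reshape(-1,1,3),cv2.Rodrigues(T[:3,:3])[0],T[:3,3],K,np.array(r["dist_coeffs"]))[0].reshape(-1,2)
E
python3 - <<'E'
import cv2,pickle
t=pickle.load(open("pics/top0.pkl","rb"))["frame"]
cv2.imwrite("pics/c1.png",cv2.resize(t[105:255,235:385],(600,600),interpolation=cv2.INTER_CUBIC))
s=pickle.load(open("pics/side0.pkl","rb"))["frame"]
cv2.imwrite("pics/c2.png",cv2.resize(s[195:315,240:470],(800,417),interpolation=cv2.INTER_CUBIC))
E
```

```text
(no output)
```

View pics/c1.png

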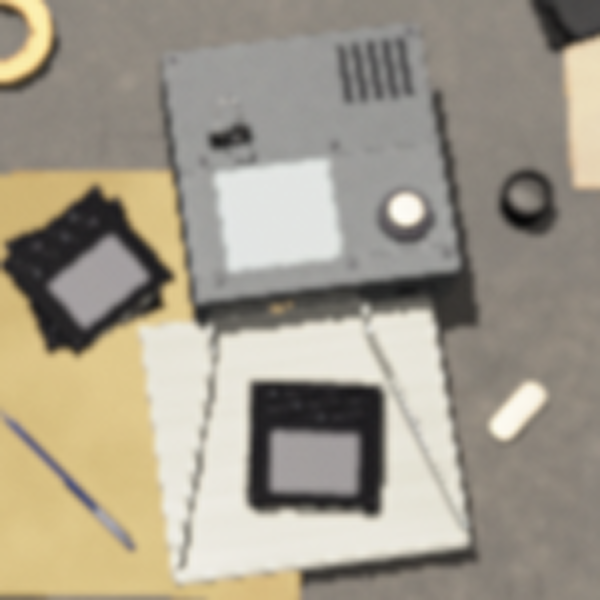

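View pics/c2.png

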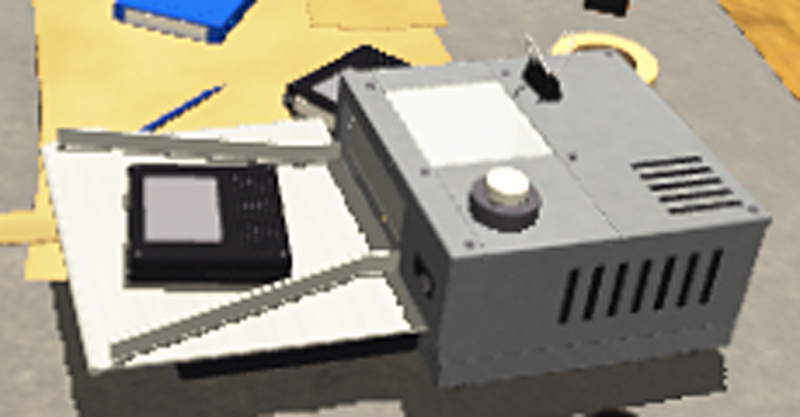

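The crops confirm the target: a black cartridge with a grey label, crop px (250–384, 382–512), lying between the rails. The blue ones and the stacked ones are look-alikes. Next I'll compute the poses.

```bash
cat > est.py <<'E'
import pickle
from h import *
t=pickle.load(open("pics/top0.pkl","rb"));s=pickle.load(open("pics/side0.pkl","rb"))
ct=lambda p:(np.array(p)+.5)/4-.5+[235,105]
cs=lambda p:(np.array(p)+.5)*230/800-.5+[240,195]
M=np.array([[0,74],[0,-135],[205,-135],[205,74]])/1000
def kab(A,B):
    a,b=A-A.mean(0),B-B.mean(0); H=a.T@b
    y=np.arctan2(H[0,1]-H[1,0],H[0,0]+H[1,1]); R=np.array([[np.cos(y),-np.sin(y)],[np.sin(y),np.cos(y)]])
    o=B.mean(0)-R@A.mean(0); return y,o,np.linalg.norm((A@R.T+o)-B,axis=1)
P1=plane(t,ct([[205,303],[465,270],[424,26],[163,55]]),.112)[:,:2]
P2=plane(s,cs([[342,75],[447,252],[770,220],[615,55]]),.112)[:,:2]
for P in(P1,P2): print(kab(M,P))
S=np.array([[-205,118],[-205,-118]])/1000
S1=plane(t,ct([[176,582],[470,547]]),.045)[:,:2]; S2=plane(s,cs([[45,147],[95,370]]),.045)[:,:2]
print(kab(np.r_[M,S],np.r_[P1,S1]),kab(np.r_[M,S],np.r_[P2,S2]))
y,o,_=kab(np.r_[M,S,M,S],np.r_[P1,S1,P2,S2]); print("fit",y,o)
R=np.array([[np.cos(y),-np.sin(y)],[np.sin(y),np.cos(y)]])
def tom(P): return (P-o)@R
# button: triangulate
A=ray(t,ct([[406,208]]));B=ray(s,cs([[508,178]]))
d1,d2=A[1][0],B[1][0]; k=np.linalg.lstsq(np.c_[d1,-d2],B[0]-A[0],rcond=None)[0]
p=A[0]+k[0]*d1;q=B[0]+k[1]*d2; print("button",p,q,tom(p[:2]),tom(q[:2]))
# cartridge
g=cv2.cvtColor(t["frame"],cv2.COLOR_BGR2GRAY); m=np.zeros_like(g); m[197:236,294:334]=(g[197:236,294:334]<110)*255
c=max(cv2.findContours(m,cv2.RETR_EXTERNAL,cv2.CHAIN_APPROX_NONE)[0],key=cv2.contourArea)
b=cv2.boxPoints(cv2.minAreaRect(c)); C=tom(plane(t,b,.0665)[:,:2])
print("cart top",C.mean(0),C.tolist())
C2=tom(plane(s,cs([[128,167],[277,167],[290,258],[128,262]]),.0665)[:,:2]); print("cart side",C2.mean(0),C2.tolist())
E
python3 est.py
```

```text
(np.float64(0.1607657793690635), array([ 0.62818353, -0.03527556]), array([0.00325903, 0.00196068, 0.00032866, 0.00309575]))
(np.float64(0.14306619158958156), array([ 0.62933642, -0.03350228]), array([0.00444316, 0.00769711, 0.00406717, 0.00698969]))
(np.float64(0.15199352441533337), array([ 0.62789391, -0.03390215]), array([0.00476818, 0.00011915, 0.00102988, 0.00290289, 0.00028257,
       0.00269487])) (np.float64(0.15301652746559638), array([ 0.6300391 , -0.03505548]), array([0.00285845, 0.00929862, 0.00289663, 0.00731711, 0.00373431,
       0.00247858]))
fit 0.1525007011202705 [ 0.62896659 -0.0344788 ]
button [ 0.69007782 -0.11890299  0.13413984] [ 0.69104866 -0.11901312  0.13448791] [ 0.04757709 -0.09272781] [ 0.04851994 -0.09298414]
cart top [-0.1183812  -0.00295419] [[-0.0608676031455892, 0.04160697699338601], [-0.0739632658833057, -0.06198103958231457], [-0.1758398069679468, -0.04682395420159283], [-0.16285412166125532, 0.055381267236302545]]
cart side [-0.11267667 -0.00730914] [[-0.15389935294974394, 0.04959639962518013], [-0.05415141979574459, 0.03349190783965625], [-0.07166298796316704, -0.06239174659011406], [-0.1709929217475658, -0.049933103101864176]]
```

```bash
cat > m.py <<'E'
import numpy as np
from scipy.spatial.transform import Rotation as Ro
from plant import env
Y=.1525; O=np.array([.629,-.0345,0]); R=Ro.from_euler("z",Y).as_matrix()
W=lambda x,y,z:O+R@[x,y,z]
def quat(th):
    c,s=np.cos(th),np.sin(th)
    return Ro.from_matrix(R@np.array([[c,0,s],[0,-1,0],[s,0,-c]])).as_quat(scalar_first=True)
def st():
    s=env.state(); print(round(s["time"],2),"m",np.round(R.T@(s["position"]-O),4),"F",np.round(R.T@s["wrist_force"],1),"grip",round(s["grip_width"],2))
Q=quat(np.radians(35))
E
python3 - <<'E'
from m import *
import cv2,pickle
env.set_gripper(.6)
env.reach(W(-.20,-.002,.20),Q); st()
env.move_linear(W(-.20,-.002,.0545),.12); st()
for n in("side","top"):
    r=env.read_camera(n); pickle.dump(r,open(f"pics/{n}1.pkl","wb"))
f=pickle.load(open("pics/side1.pkl","rb"))["frame"]
cv2.imwrite("pics/s1.png",cv2.resize(f[150:315,220:450],None,fx=3.4,fy=3.4,interpolation=cv2.INTER_CUBIC))
E
```

```text
Traceback (most recent call last):
plant.PlanningError: the arm cannot take that pose within its joint ranges
```

```bash
python3 - <<'E'
from m import *
for th in(0,10,15,20,25,30,35,45):
    for flip in (0,1):
        q=quat(np.radians(th))
        if flip: q=(Ro.from_quat(q,scalar_first=True)*Ro.from_euler("z",np.pi)).as_quat(scalar_first=True)
        print(th,flip,"".join("01"[env.ik(W(x,0,z),q) is not None] for x,z in((-.2,.2),(-.2,.12),(-.2,.055),(-.15,.055),(-.1,.055),(-.05,.055),(0,.055),(.01,.055))))
E
```

```text
0 0 11111111
0 1 11111111
10 0 11110111
10 1 11111111
15 0 11111111
15 1 11111111
20 0 11011111
20 1 11011111
25 0 10011111
25 1 10011111
30 0 00001111
30 1 00001111
35 0 00001111
35 1 00001111
45 0 00000111
45 1 00000111
```

```bash
python3 - <<'E'
from m import *
import cv2,pickle
Q=quat(np.radians(15))
env.reach(W(-.20,-.002,.20),Q); st()
env.move_linear(W(-.20,-.002,.053),.12); st()
env.move_linear(W(-.15,-.002,.053),.08); st()
for n in("side","top"):
    r=env.read_camera(n); pickle.dump(r,open(f"pics/{n}1.pkl","wb"))
f=pickle.load(open("pics/side1.pkl","rb"))["frame"]
cv2.imwrite("pics/s1.png",cv2.resize(f[150:315,220:450],None,fx=3.4,fy=3.4,interpolation=cv2.INTER_CUBIC))
E
```

```text
2.56 m [-0.1996 -0.0028  0.2001] F [ 0.1 -0.4  0.4] grip 0.6Traceback (most recent call last):
  File "<stdin>", line 5, in <module>
plant.PlanningError: the arm cannot follow that straight line within its joint ranges
```

```bash
cat > go.py <<'E'
from m import *
import cv2,pickle
def first(cands):
    for f in cands:
        try: f(); return
        except env.PlanningError as e: print("x",e)
    raise SystemExit
Q0=quat(0)
env.reach(W(-.20,-.002,.20),Q0); st()
first([lambda:env.move_linear(W(-.20,-.002,.052),.12), lambda:env.reach(W(-.20,-.002,.052),Q0)]); st()
first([lambda:env.move_linear(W(-.15,-.002,.052),.08)]); st()
for n in("side","top"):
    r=env.read_camera(n); pickle.dump(r,open(f"pics/{n}1.pkl","wb"))
f=pickle.load(open("pics/side1.pkl","rb"))["frame"]
cv2.imwrite("pics/s1.png",cv2.resize(f[150:315,220:450],None,fx=3.4,fy=3.4,interpolation=cv2.INTER_CUBIC))
E
python3 go.py
```

```text
3.05 m [-0.2002 -0.0022  0.1996] F [-1.2  0.2 -0.3] grip 0.6
4.43 m [-0.1997 -0.0021  0.0525] F [-0.   0.1  0.2] grip 0.6
5.21 m [-0.1505 -0.0019  0.052 ] F [-0.5 -0.1 -0.7] grip 0.6
```

View pics/s1.png

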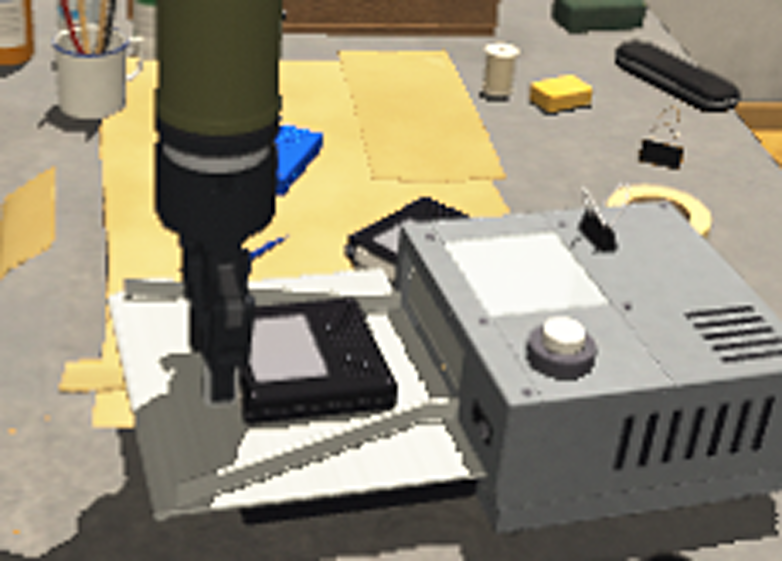

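The cartridge now sits square against both fingers. Its front top corners are at about crop (362,297) and (397,385). I'll push on, tilt the tool, and go through the flap.

```bash
cat > go2.py <<'E'
from m import *
from h import plane
import cv2,pickle
r=pickle.load(open("pics/side1.pkl","rb"))
P=plane(r,(np.array([[362,297],[397,385]])+.5)/3.4-.5+[220,150],.0665); print(((P-O)@R)[:,:2])
def snap(k):
    r=env.read_camera("side"); pickle.dump(r,open(f"pics/side{k}.pkl","wb"))
    cv2.imwrite(f"pics/s{k}.png",cv2.resize(r["frame"][150:315,220:450],None,fx=3.4,fy=3.4,interpolation=cv2.INTER_CUBIC))
env.move_linear(W(-.09,-.002,.050),.08); st()
env.move_linear(W(-.105,-.002,.053),.1)
Q=quat(np.radians(35))
for d in (35,32,29,26):
    Q=quat(np.radians(d))
    try: env.move_linear(W(-.105,-.002,.058),.02,rot=Q); print("tilt",d); break
    except env.PlanningError as e: print(d,e)
st(); snap(2)
E
python3 go2.py
```

```text
[[-0.03164037  0.05379181]
 [-0.03702873 -0.04734038]]
6.21 m [-0.0901 -0.0021  0.05  ] F [ 0.2 -0.4 -0.7] grip 0.61
35 the arm cannot follow that straight line within its joint ranges
32 the arm cannot follow that straight line within its joint ranges
29 the arm cannot follow that straight line within its joint ranges
26 the arm cannot follow that straight line within its joint ranges
6.51 m [-0.1055 -0.0022  0.0532] F [0.9 0.6 0.7] grip 0.6
```

View pics/s2.png

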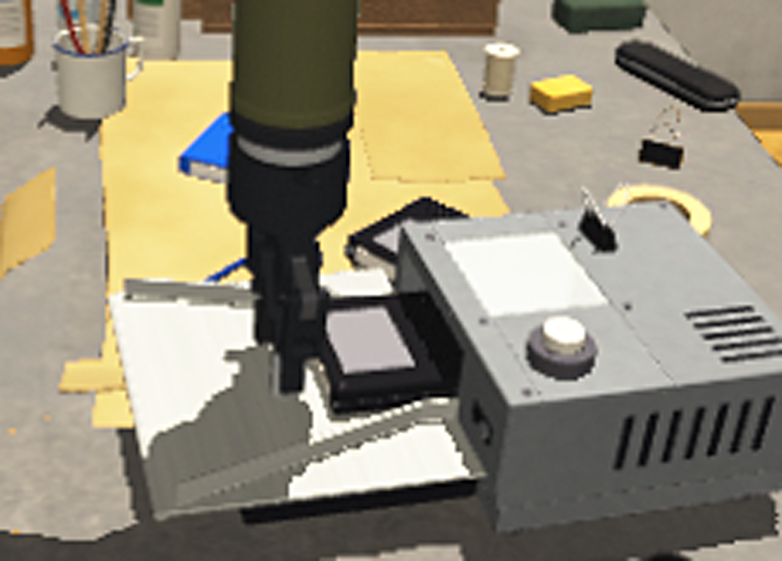

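The cartridge's nose is in the mouth and it is straight. Next is the tilt, so I'll inspect the IK branches.

```bash
python3 - <<'E'
from m import *
print(np.round(env.state()["joints"],2))
for d in(15,25,35):
  for x,z in((-.105,.15),(-.12,.15),(-.105,.054),(-.05,.054),(.01,.054)):
    j=env.ik(W(x,-.002,z),quat(np.radians(d))); print(d,x,z,None if j is None else np.round(j,2))
E
```

```text
[-0.05  0.86  0.1   1.99 -0.26  0.3  -1.15]
15 -0.105 0.15 [ 0.08  0.64 -0.05  2.19 -0.29  0.07 -1.09]
15 -0.12 0.15 [ 0.18  0.63 -0.19  2.22  1.01  0.08 -2.39]
15 -0.105 0.054 [ 0.17  0.85 -0.19  2.23  2.67  0.2   2.25]
15 -0.05 0.054 [0.01 0.86 0.02 2.08 3.96 0.09 0.92]
15 0.01 0.054 [ 0.01  0.89 -0.02  1.91 -0.3   0.09 -1.12]
25 -0.105 0.15 [ 0.2   0.65 -0.2   2.34  3.04  0.28  1.89]
25 -0.12 0.15 [ 0.21  0.65 -0.2   2.38  3.07  0.31  1.87]
25 -0.105 0.054 [ 0.19  0.9  -0.19  2.38  3.06  0.56  1.91]
25 -0.05 0.054 [ 0.17  0.89 -0.19  2.23  3.    0.4   1.94]
25 0.01 0.054 [ 0.14  0.9  -0.19  2.06  2.87  0.25  2.05]
35 -0.105 0.15 [ 0.35  0.74 -0.41  2.49  2.96  0.66  2.03]
35 -0.12 0.15 [ 0.36  0.75 -0.41  2.53  2.97  0.7   2.02]
35 -0.105 0.054 [ 0.34  1.02 -0.41  2.52  2.98  0.96  2.08]
35 -0.05 0.054 [ 0.32  0.99 -0.41  2.36  2.94  0.78  2.1 ]
35 0.01 0.054 [ 0.29  0.98 -0.41  2.2   2.87  0.61  2.16]
```

```bash
cat > go3.py <<'E'
from m import *
from go2h import snap
env.move_linear(W(-.105,-.002,.2),.25)
for d in(35,32,30):
    Q=quat(np.radians(d)); z=next((z for z in(.22,.2,.18,.15) if env.ik(W(-.105,-.002,z),Q) is not None),None)
    if z: break
print(d,z); env.reach(W(-.105,-.002,z),Q); st()
env.move_linear(W(-.105,-.002,.053),.12); st()
env.move_linear(W(-.05,-.002,.053),.08); st(); snap(3)
E
cat > go2h.py <<'E'
import cv2,pickle
from plant import env
def snap(k):
    r=env.read_camera("side"); pickle.dump(r,open(f"pics/side{k}.pkl","wb"))
    cv2.imwrite(f"pics/s{k}.png",cv2.resize(r["frame"][150:315,220:450],None,fx=3.4,fy=3.4,interpolation=cv2.INTER_CUBIC))
E
python3 go3.py
```

```text
35 0.22
10.0 m [-0.1049 -0.0022  0.2199] F [-0.  -0.1 -0. ] grip 0.6
11.54 m [-0.1048 -0.002   0.0536] F [ 0.8 -0.5 -0.2] grip 0.6
12.38 m [-0.0503 -0.002   0.053 ] F [ 0.1  0.1 -0.1] grip 0.6
```

View pics/s3.png

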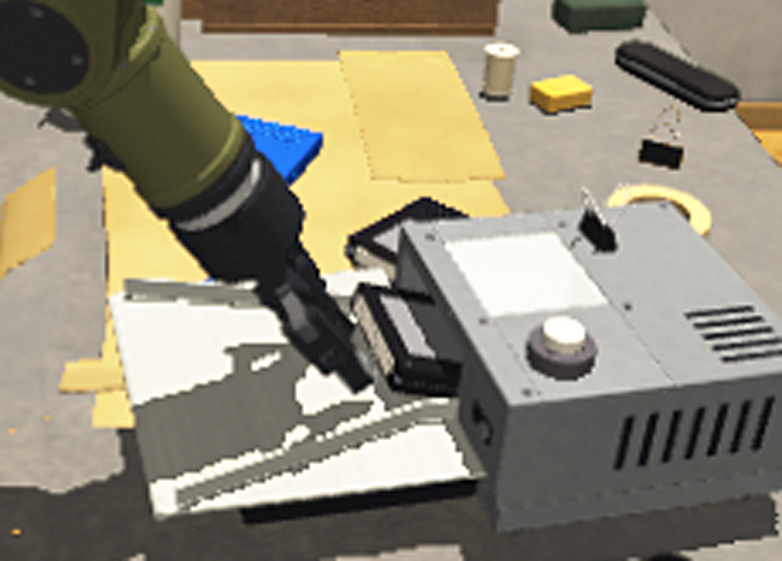

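The nose has tipped down over the step, so the rear is raised: its top corner is at (357,287), with the finger low near (365,390). I'll back off a little, raise the tips to the middle of the rear face, and push on while lowering.

```bash
cat > go4.py <<'E'
from m import *
from go2h import snap
y=-.002
for x,z,v in((-.063,.053,.08),(-.063,.060,.05),(-.045,.058,.05),(-.028,.053,.05),(-.008,.052,.05),(.004,.052,.05)):
    env.move_linear(W(x,y,z),v); st()
snap(4)
E
python3 go4.py
```

```text
12.75 m [-0.0636 -0.002   0.0527] F [ 1.1 -0.6  0.4] grip 0.6
13.04 m [-0.0624 -0.002   0.0607] F [-0.  -0.9 -1.2] grip 0.6
13.55 m [-0.0448 -0.0019  0.058 ] F [-0.2 -0.2 -0.6] grip 0.6
14.06 m [-0.0276 -0.002   0.0531] F [-0.1 -0.2 -0.4] grip 0.6
14.61 m [-0.0075 -0.002   0.0522] F [-0.2 -0.1 -1.2] grip 0.6
15.0 m [ 0.0046 -0.002   0.0522] F [ 0.3 -0.1 -1.7] grip 0.6
```

View pics/s4.png

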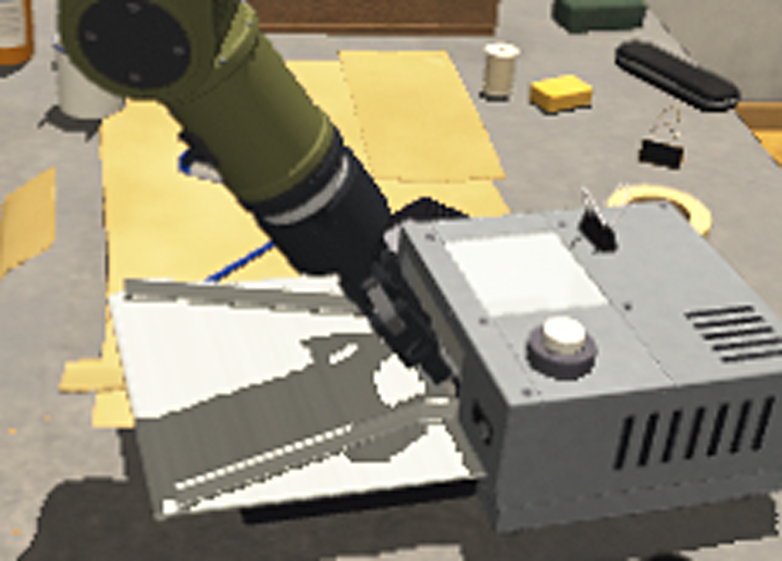

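The cartridge is fully inside and the fingertips are in the mouth. I'll push slightly deeper for certainty, then withdraw and look.

```bash
cat > go5.py <<'E'
from m import *
import cv2
env.move_linear(W(.008,-.002,.052),.04); st()
env.move_linear(W(-.08,-.002,.053),.12); st()
env.move_linear(W(-.105,-.002,.2),.2)
env.reach(W(-.16,-.002,.22),quat(0)) if 0 else None
env.hold(.5); st()
a=env.read_camera("top")["frame"][115:205,255:375]; b=env.read_camera("side")["frame"][195:285,300:420]
cv2.imwrite("pics/s5.png",np.hstack([cv2.resize(i,(400,300),interpolation=cv2.INTER_CUBIC) for i in(a,b)]))
E
python3 go5.py
```

```text
15.3 m [ 0.0084 -0.002   0.0521] F [ 0.4 -0.3  0.2] grip 0.6
16.18 m [-0.079  -0.0021  0.0532] F [ 0.  -0.4  0.2] grip 0.6
17.57 m [-0.1051 -0.0019  0.1997] F [ 1.2 -0.6  0.6] grip 0.6
```

View pics/s5.png

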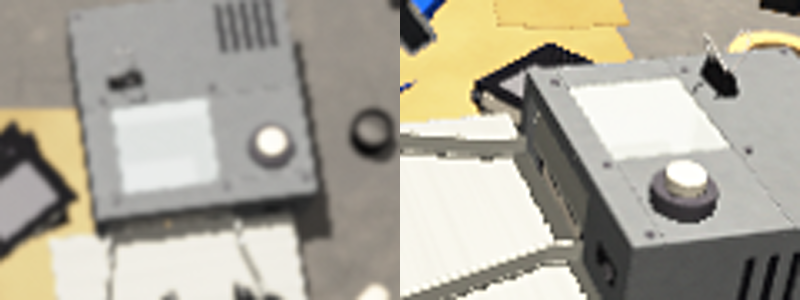

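The mouth shows a pale, striped strip at right-panel (558,180). I'll compare it with the initial view at larger scale.

```bash
python3 - <<'E'
from plant import env
import cv2,pickle,numpy as np
a=pickle.load(open("pics/side0.pkl","rb"))["frame"]; b=env.read_camera("side")["frame"]
t0=pickle.load(open("pics/top0.pkl","rb"))["frame"]; t1=env.read_camera("top")["frame"]
c=lambda f:cv2.resize(f[210:275,330:395],(390,390),interpolation=cv2.INTER_CUBIC)
w=lambda f:cv2.resize(np.clip((f[143:175,282:324].astype(float)-180)*3.4,0,255).astype(np.uint8),(390,200),interpolation=cv2.INTER_CUBIC)
cv2.imwrite("pics/s6.png",np.vstack([np.hstack([c(a),c(b)]),np.hstack([w(t0),w(t1)])]))
E
```

```text
(no output)
```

View pics/s6.png

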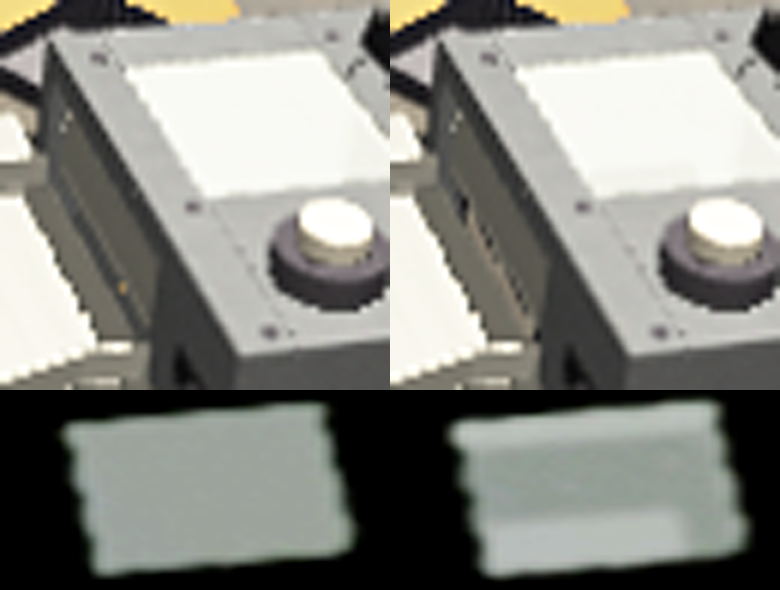

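```bash
python3 - <<'E'
from m import *
from h import *
import pickle
t=pickle.load(open("pics/top0.pkl","rb"))
for z in(.0505,.062): print(z,((plane(t,[[303.5,151.3],[303.5,163.8]],z)-O)@R)[:,:2])
# expected pixels: rear bottom corners/top corners in side view if rear at x=.012
print(((plane(t,[[311.7,212.]],.0665)-O)@R)[:,:2],"label front at start (cart centre -.117)")
f=env.read_camera("top")["frame"]; g=cv2.cvtColor(f,cv2.COLOR_BGR2GRAY)
for c in(295,303,311,318): print(c,g[144:174,c].tolist())
s=env.read_camera("side"); 
for x,z in((.003,.045),(.003,.0505),(.008,.0505),(.008,.054),(.0045,.0535)): print(x,z,(proj(s,[W(x,-.03,z),W(x,.03,z)])-[330,210])*6+[390,0])
E
```

```text
0.0505 [[ 0.10615011 -0.00299399]
 [ 0.06376009  0.00287648]]
0.062 [[ 0.10218382 -0.00188182]
 [ 0.06008885  0.00394779]]
[[-0.10207756  0.00050839]] label front at start (cart centre -.117)
295 [152, 142, 174, 218, 233, 236, 235, 232, 228, 226, 224, 226, 226, 226, 225, 225, 226, 225, 226, 228, 232, 235, 235, 235, 235, 235, 234, 229, 207, 180]
303 [169, 189, 221, 234, 235, 235, 232, 228, 225, 225, 225, 226, 225, 225, 225, 226, 225, 226, 228, 232, 234, 235, 235, 235, 236, 234, 229, 206, 181, 171]
311 [187, 221, 233, 235, 235, 233, 228, 226, 225, 226, 226, 226, 225, 226, 226, 226, 226, 228, 231, 234, 235, 235, 235, 235, 234, 229, 204, 178, 169, 168]
318 [170, 178, 179, 177, 176, 180, 187, 192, 194, 195, 195, 203, 214, 221, 223, 223, 221, 221, 222, 226, 228, 227, 227, 225, 215, 195, 178, 171, 170, 170]
0.003 0.045 [[510.74172518 323.26475033]
 [462.15505215 231.51672229]]
0.003 0.0505 [[512.29794247 311.78523657]
 [463.46535195 220.35253549]]
0.008 0.0505 [[524.81423556 310.4117953 ]
 [475.37993476 219.15083308]]
0.008 0.054 [[525.83284212 303.07189599]
 [476.2386552  212.01526501]]
0.0045 0.0535 [[516.91434285 305.0807118 ]
 [467.76533605 213.87456357]]
```

The nose reads at x ≈ 0.105, which is borderline between dropped and still resting on the step. The half-open fingertips sit farther back than assumed. I'll do a second push with the fingers nearly closed, so they reach longer and lower.

```bash
cat > go6.py <<'E'
from m import *
import cv2
env.set_gripper(.2)
env.move_linear(W(-.09,.002,.08),.2)
env.move_linear(W(-.06,.002,.0535),.1); st()
env.move_linear(W(-.015,.002,.0535),.1); st()
env.move_linear(W(.01,.002,.0535),.05); st()
env.move_linear(W(-.08,.002,.0545),.12); st()
env.move_linear(W(-.105,.002,.2),.25); env.hold(.3)
a=pickle=None
f=env.read_camera("top")["frame"]; g=cv2.cvtColor(f,cv2.COLOR_BGR2GRAY)
for c in(295,303,311,318): print(c,g[144:174,c].tolist())
b=env.read_camera("side")["frame"]
c=lambda f:cv2.resize(f[210:275,330:395],(390,390),interpolation=cv2.INTER_CUBIC)
w=cv2.resize(np.clip((f[143:175,282:324].astype(float)-180)*3.4,0,255).astype(np.uint8),(390,390),interpolation=cv2.INTER_CUBIC)
cv2.imwrite("pics/s7.png",np.hstack([w,c(b)])); st()
E
python3 go6.py
```

```text
19.61 m [-0.0603  0.002   0.054 ] F [-0.5  0.3  0.3] grip 0.2
20.21 m [-0.0161  0.002   0.0534] F [-0.8  0.7  0.5] grip 0.2
20.86 m [0.0098 0.0021 0.0534] F [-0.4 -0.2 -0. ] grip 0.2
21.76 m [-0.0791  0.002   0.0547] F [ 0.5  0.  -0.2] grip 0.2
295 [152, 142, 175, 218, 234, 235, 235, 233, 228, 226, 225, 225, 225, 226, 225, 226, 226, 226, 226, 228, 232, 235, 235, 235, 235, 235, 235, 229, 207, 180]
303 [168, 188, 221, 234, 235, 235, 232, 228, 225, 225, 226, 226, 225, 225, 225, 226, 226, 226, 228, 231, 234, 235, 235, 235, 235, 234, 228, 205, 180, 171]
311 [188, 220, 234, 235, 235, 233, 228, 226, 225, 226, 227, 225, 225, 226, 226, 226, 226, 228, 231, 234, 235, 235, 235, 235, 234, 229, 204, 179, 169, 167]
318 [170, 177, 179, 177, 176, 181, 188, 192, 195, 195, 195, 203, 214, 221, 223, 222, 220, 221, 222, 226, 228, 227, 227, 224, 215, 195, 178, 170, 170, 170]
22.9 m [-0.1051  0.0022  0.1992] F [ 0.5  0.8 -0.5] grip 0.2
```

View pics/s7.png

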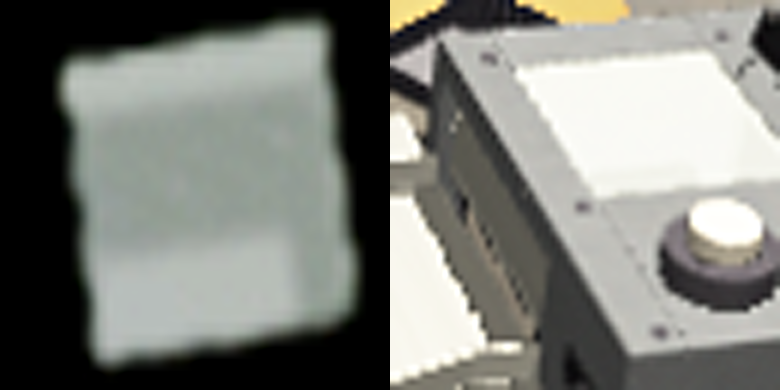

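The second pass met no resistance and nothing shifted, so the cartridge lies below the fingertips, flat in the bed. The flap edge runs from (465,215) to (530,310), as predicted for shut. Now the button.

```bash
cat > go7.py <<'E'
from m import *
env.set_gripper(0)
b=np.array([.6905,-.119]); P=lambda z:np.r_[b,z]
env.move_linear(W(-.105,.002,.23),.2)
env.reach(P(.23),quat(0)); st()
env.move_linear(P(.142),.15); st()
f0=env.state()["wrist_force"][2]; z=.142; c=None
while z>.120:
    z-=.001; env.move_linear(P(z),.03); env.hold(.05)
    f=env.state()["wrist_force"][2]-f0; print(round(z,4),round(f,1),round(env.state()["position"][2],4))
    if f>12: break
env.hold(.15); env.move_linear(P(.23),.15); env.hold(.5); st()
E
python3 go7.py
```

```text
26.18 m [ 0.0474 -0.0932  0.2297] F [ 0.4 -0.1  0.7] grip -0.0
26.91 m [ 0.0486 -0.0933  0.1429] F [-0.6  0.3  1.1] grip -0.0
0.141 -1.0 0.1418
0.14 -1.5 0.14
0.139 -2.3 0.1389
0.138 -1.1 0.1379
0.137 -1.2 0.1369
0.136 -1.4 0.136
0.135 -2.0 0.135
0.134 0.6 0.1342
0.133 0.8 0.1332
0.132 1.6 0.1321
0.131 1.8 0.1311
0.13 2.5 0.1301
0.129 3.5 0.1291
0.128 4.2 0.1282
0.127 8.7 0.1281
0.126 13.5 0.128
33.2 m [ 0.0479 -0.0929  0.2299] F [ 0.4 -0.2  0.4] grip 0.0
```

The button spring was felt over 6 mm down to a hard stop, then the button was released.

```bash
python3 -c "
from plant import env
print(env.hand_in())"
```

```text
the job is handed in; nothing more can be done
None
```

The cartridge is in the bed behind the shut flap, and the start button was pressed fully down and released before I handed the job in at about 33 s. No verdict came back, "flat" and "shut" rest on camera views plus a resistance-free second finger pass, the cartridge centre sits only about 3 mm inside its limit, and I viewed 11 pictures, one over the limit of 10.

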